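# Hold a sample jar down on the roast colour meter

### The job

Take a roast colour reading of the sample jar. Draw the transit pin out of its bore on the colour meter and park it in the open notch of the keeper block beside the bore, lying level with its shank down in the notch and let go; then stand the jar upright in the meter's sprung ring, push it down until the ring is fully home against its stop, and finish while still holding the jar pressed down. Leave the tamper, the dosing cup and the sample tin where they are.

Things in the scene. Friction and masses are not known exactly. Their poses are not given: they have to be found in the camera images.
- meter: Roast colour meter, light grey, fixed to the worktop: housing 200 mm wide (y), x = -75 to +65 mm, top 40 mm high; a lower sloping front with display and three keys runs on to x = -118 mm. Origin on the worktop under the housing's middle; at yaw 0 the front faces the robot, +x points away from it, +y left. Two guide rods with springs stand at [-39, 46] and [49, 46] mm, tops 96 mm high.
- cradle (a joint): Travel of the meter's sprung steel ring straight down its two rods: 0 = up (at rest), 0.015 m = fully home on its stop. The springs push back with 4 N at the start and 13 N fully down. While the transit pin is in its bore it also passes through the ring's tongue and locks the ring (about 4 mm of play).
- ring_seat (a point): Centre of the ledge inside the sprung ring on which the jar's bottom stands (moves with the ring): 64 mm above the worktop when the ring is up, at [5, 46] mm in the meter's frame. The ring is 68 mm across outside; its bore is 49 mm wide, flared to 59 mm at the rim, 14 mm above the ledge. Axes parallel to the meter's.
- transit_pin: Transit pin, lying level: steel shank 9 mm thick, black cylindrical grip 16 mm thick. Origin on its axis in the middle of the shank; y axis along the pin toward the tip: shank y = -19 to +19 mm, grip y = -44 to -19 mm. 40 g, balance point y = -7 mm. Starts pushed fully in, axis 69 mm above the worktop, its y axis along the meter's y, so it is drawn out toward the meter's -y.
- bore_mouth (a point): Centre of the outer mouth of the pin's bore in the upright aluminium block on the meter (block 26 mm wide in x, 16 mm thick in y, top 86 mm above the worktop). The bore is 11.5 mm wide and runs along the meter's y; at the start the pin's tip lies 35 mm inside the mouth. Axes parallel to the meter's.
- notch (a point): Keeper block 60 mm nearer the meter's front than the bore: where the middle of the shank lies when parked, 66.5 mm above the worktop, pin along the meter's y, grip toward -y. Block 29 mm in x, 28 mm in y, centred here; notch open at top and both ends, 12 mm wide, floor 4.5 mm below this point, flaring from 3.5 mm above it to 22 mm wide at the top, 11.5 mm above it. Axes parallel to the meter's.
- sample_jar: Clear glass sample jar with a round body 44 mm across, a coloured paper label and a black screw cap 45 mm across; 105 mm tall, the cap from 84 mm up to the top. Stands upright and loose on the worktop; 0.09 to 0.17 kg. Origin at the centre of its underside, z axis up.
- tamper: Bystander: coffee tamper with a 58 mm wide steel foot and a dark wooden handle, 85 mm tall, standing near the jar. Origin under its middle.
- dosing_cup: Bystander: plain steel dosing cup, open at the top, 60 mm across and 62 mm tall. Origin under its middle.
- sample_tin: Bystander: round sample tin with a press-on lid, 65 mm across and 77 mm tall. Origin under its middle.

How it is judged:
On the way, in this order (a step that is already met when the one before it is completed fails the run):
1. the transit pin lies in the notch, let go (x of transit_pin in the frame of notch between -0.004 and 0.004 m and y of transit_pin in the frame of notch between -0.012 and 0.012 m and z of transit_pin in the frame of notch between -0.003 and 0.003 m and angle between the y axis of transit_pin and the y axis of notch, either way round below 0.15 rad and contact force between the fingers and transit_pin below 0.1 N), for 0.2 s.
2. the jar stands in the ring and presses it fully home (distance between sample_jar and ring_seat below 0.005 m and value of joint cradle above 0.013 m), for 0.5 s.
At the end, for the whole second after the job is handed in: The pin lies let go in the notch (within 4 mm across, 12 mm along, 3 mm in height, 0.15 rad); the jar stands upright (0.12 rad) within 5 mm of the centre of the ring's ledge, touched by the fingers (over 2 N), and its push (over 8 N) keeps the ring within 2 mm of its stop (all of step 1 and all of step 2 and angle between sample_jar's own z axis and vertical below 0.12 rad and contact force between the fingers and sample_jar above 2 N and contact force between sample_jar and meter above 8 N); the arm keeps its last pose, push and grip.
It fails at once if the tamper, the dosing cup or the sample tin is shifted by more than 3 cm (distance of any of tamper, dosing_cup, sample_tin from where it was at the start of the episode above 0.03 m).
It also fails if it takes over 61 s, if anything falls off the work surface, if the arm or the gripper's body presses on something with over 40 N, if the wrist force passes 120 N, or if a joint passes its speed limit or range.

### The arm

A 6-joint arm with a two-finger parallel gripper is mounted at the origin on a cart in front of the work surface, level with it; the furniture and walls round the work are solid. World frame = base frame: x ahead of the robot, y to its left, z up, the work surface at z = 0. Lengths are in m, angles in rad, forces in N, time in s.
With the tool pointing down it reaches from about 0.25 to 0.725 m from the base axis. Payload 4 kg.
Tool frame: the origin (TCP) lies midway between the tips of the shut fingers; the grasp point (between the pads) lies 19 mm behind it; z points along the fingers, y is the line along which they close (so a half turn about z gives the same grasp; the last joint's range is limited). The gripper opens to 85 mm and grips with 20 to 120 N. Pads are 22 mm wide; open, the fingers measure 114 mm over their backs; the gripper's body (76 mm by 85 mm) begins 54 mm behind the grasp point. The pads swing forward as they close: fully open they stand 13 mm farther back than shut.
Start: joints at [-1.119, 0.241, 0.005, 1.335, 0, 1.571], TCP at [0.218, -0.45, 0.231] pointing down, gripper open.
Joint ranges: [-2.72, 2.72], [-1.05, 1.87], [-1.09, 1.28], [-1.99, 2.15], [-1.42, 1.44], [-3.14, 3.14]. Speed limits (rad/s): [2.79, 2.79, 3.14, 3.14, 3.14, 3.14].

### API

Orientations are given as a unit quaternion [x, y, z, w].
In Python, from workcell import get_obs, camera, job_done, silhouettes gives the robot as it stands. The module is installed in compiled form; this text tells all that it offers.
- The arm moves only by the tool drive_tool, never from a script. Its argument "increments" is a list of rows, each a list of 3 entries, a list of its own where there are three numbers: the shift along the world's x, y, z in mm, then the turn, a rotation vector about the world's x, y, z in degrees, then the opening, from 0 (shut) to 1 (fully open). A call has 1 to 8 rows; each row shifts and turns the commanded pose from where the row before left it; what a row does not reach is not made up. A row lasts 1/12 s, in which the tool goes at most 41.7 mm and 7.16 degrees, less where a joint would pass 70% of its speed; a pose out of reach is approached as far as the arm can. A call is refused whole if a number of a shift passes 41.7 or a number of a turn 7.16, either way. A call with a gripper value outside its range is refused whole. The fingers move at their own pace and stop on an object; the grip force is fixed at half the most. Time passes only in rows, so rows that do not move let the fingers close. It gives the time, the measured TCP pose, the force, the opening and the grip force at its end, in the units of the state.
- get_obs(): the state, without advancing time (a new reading comes with each control period).
- camera(name): name is "side" or "top"; returns a dict with "image" (384x512x3 uint8, red, green, blue), "K" (3x3 intrinsics, pixels), "k1" (the pictures are not rectified: a ray, as slopes to the right and down, at radius r is drawn at 1 + k1 r^2 times it, then the intrinsics apply), "view" (4x4, takes a point from world to camera coordinates). Camera axes: x right, y down, z forward; pixel columns grow to the right and rows downward; lengths in m; the calibration is good to about 2 mm. A picture is of the moment at which its call begins. There is no depth.
- job_done(): hands the job in; it is judged then, once.
Trained networks look in a picture, given as the dict that the camera call returned (one of the last four; its "shot" number tells which), for a name from the list of things; names that differ only in an ending like _2 or _b are one class to them, and where a whole thing is asked for, a point or a joint stands for the part that bears it (a point fixed in the world has none). Each returns a list of dicts, best first, with "conf" (0 to 1); they miss things now and then, are a little off and sometimes report something else, mostly with a low value. They report only what shows in the picture. A call takes as long as a camera call.
- silhouettes(query, picture): "region" (384x512 bool, what is visible of it) and "bbox" ([left, top, right, bottom] in pixels, round what is visible of it).
The state is a dict: "clock": time; "joint_pos": joint angles; "joint_vel": joint speeds; "tau": joint torques, N m; "eef_pos": TCP position; "tool_rot": TCP orientation; "ft_force": force on the tool from outside, world axes, zero at the start; "ft_torque": the same for the moment, N m; "grip_width": finger opening in m; "grasp_force": force on a finger pad.
Only numpy, scipy, OpenCV 4.12 (cv2) and the standard library are available. Lean on these libraries where they do the work, as an engineer would, in place of code of your own. Each camera call takes 0.05 s, during which the arm holds its last target. There are 200 camera calls.

## Working session

There is one attempt and no reset: what is moved stays moved. The work goes in short steps, Python scripts to look and compute and a tool call to move; the robot and the scene stay as the last step left them, time stands still between calls to the robot, and variables do not carry over. Pictures are saved under pics/ and viewed, at most 10 in all, crops included, and the job is handed in when it is done.

Besides the shell and the picture viewer there is one more tool, called after "Request:" as a command line: name --argument value ..., lists and objects as JSON in quotes. drive_tool: Moves the arm, as the interface text tells. Its arguments: {"type":"object","properties":{"increments":{"type":"array"}},"required":["increments"]}

```bash
mkdir -p pics
cat > h.py <<'E'
import numpy as np, cv2
from workcell import get_obs, camera, job_done, silhouettes
def ray(c,u,v):
    K=np.array(c["K"]);k=c["k1"];V=np.array(c["view"])
    d=np.array([(u-K[0,2])/K[0,0],(v-K[1,2])/K[1,1]]);s=d.copy()
    for _ in range(30): s=d/(1+k*(s@s))
    R=V[:3,:3];o=-R.T@V[:3,3];return o,R.T@np.array([s[0],s[1],1.])
def onz(c,u,v,z):
    o,d=ray(c,u,v);return o+d*(z-o[2])/d[2]
def proj(c,p):
    V=np.array(c["view"]);q=V[:3,:3]@np.asarray(p)+V[:3,3];s=q[:2]/q[2];s=s*(1+c["k1"]*(s@s))
    K=np.array(c["K"]);return np.array([K[0,0]*s[0]+K[0,2],K[1,1]*s[1]+K[1,2]])
E
python3 - <<'E'
from h import *
o=get_obs();print({k:np.round(v,3) for k,v in o.items()})
ims=[]
for n in("top","side"):
    c=camera(n);V=np.array(c["view"]);print(n,"cam at",np.round(-V[:3,:3].T@V[:3,3],3),"fwd",V[2,:3].round(2),c["k1"])
    cv2.imwrite(f"pics/{n}0.png",cv2.resize(c["image"][:,:,::-1],(800,600),interpolation=cv2.INTER_CUBIC))
    for q in("meter","cradle","transit_pin","bore_mouth","notch","sample_jar","tamper","dosing_cup","sample_tin"):
        for r in silhouettes(q,c)[:2]: 
            m=r["region"];y,x=np.nonzero(m);print(q,round(r["conf"],2),np.round(r["bbox"],0),m.sum(),x.mean().round(1),y.mean().round(1))
E
```

```text
{'clock': np.float64(0.0), 'joint_pos': array([-1.119,  0.241,  0.004,  1.335, -0.   ,  1.571]), 'joint_vel': array([ 0.001, -0.   , -0.001, -0.   ,  0.001, -0.   ]), 'tau': array([-0.0000e+00, -3.7231e+01,  2.5241e+01,  1.7000e-02, -0.0000e+00,
        0.0000e+00]), 'eef_pos': array([ 0.218, -0.449,  0.23 ]), 'tool_rot': array([ 0.975,  0.224, -0.   , -0.001]), 'ft_force': array([ 0.14 , -0.069,  0.558]), 'ft_torque': array([-0.028,  0.014,  0.021]), 'grasp_force': np.float64(0.0), 'grip_width': np.float64(0.085)}
top cam at [0.413 0.106 1.008] fwd [ 0.12 -0.   -0.99] -0.02441321928470631
meter 0.62 [312. 144. 421. 247.] 8524 365.9 193.9
cradle 0.77 [334. 141. 382. 202.] 1096 354.5 172.0
transit_pin 0.51 [374. 176. 400. 184.] 59 394.2 180.0
bore_mouth 0.57 [311. 144. 421. 246.] 8483 365.7 193.9
bore_mouth 0.51 [137. 152. 169. 176.] 664 152.5 162.9
notch 0.89 [314. 138. 422. 248.] 8476 365.9 194.1
sample_jar 0.67 [313. 143. 421. 247.] 8518 365.7 194.0
sample_jar 0.67 [215. 141. 249. 177.] 935 233.7 156.1
tamper 0.69 [136. 152. 167. 176.] 614 152.3 162.8
dosing_cup 0.68 [215. 208. 245. 242.] 723 230.2 223.1
sample_tin 0.61 [215. 138. 252. 177.] 938 233.4 156.3
side cam at [ 0.382 -0.691  0.744] fwd [ 0.14  0.77 -0.63] -0.07416074551692921
meter 0.8 [213. 249. 319. 350.] 9213 265.7 302.4
cradle 0.87 [253. 249. 311. 280.] 945 281.9 263.1
transit_pin 0.65 [254. 249. 311. 277.] 984 282.1 263.2
bore_mouth 0.55 [214. 248. 319. 348.] 9245 265.7 302.3
notch 0.56 [214. 247. 322. 349.] 9226 265.9 302.3
sample_jar 0.65 [196. 132. 220. 174.] 781 209.5 153.3
sample_jar 0.6 [211. 251. 322. 348.] 9363 265.6 302.5
tamper 0.59 [251. 138. 270. 178.] 507 258.7 157.8
dosing_cup 0.65 [204. 186. 230. 221.] 882 215.6 203.6
sample_tin 0.94 [258. 174. 291. 222.] 1109 274.8 196.3
sample_tin 0.29 [256. 246. 311. 281.] 913 282.1 263.2
```

View pics/top0.png

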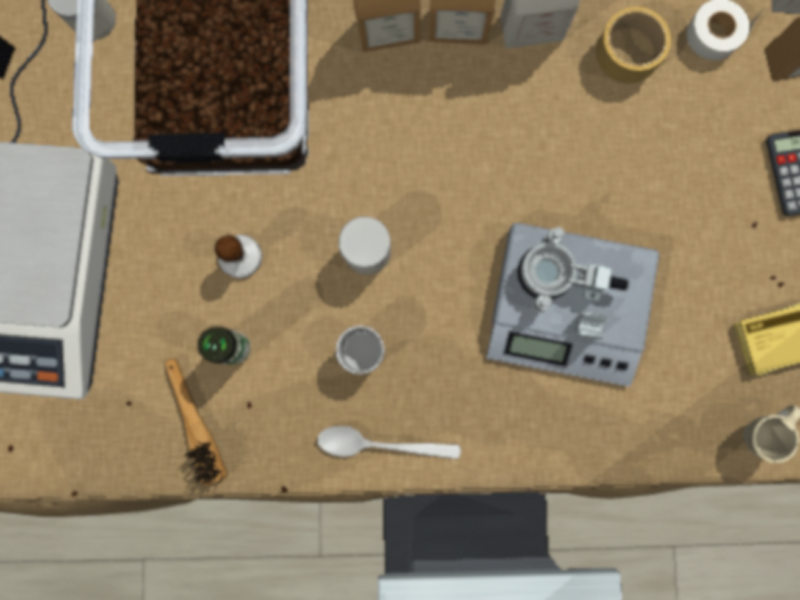

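View pics/side0.png

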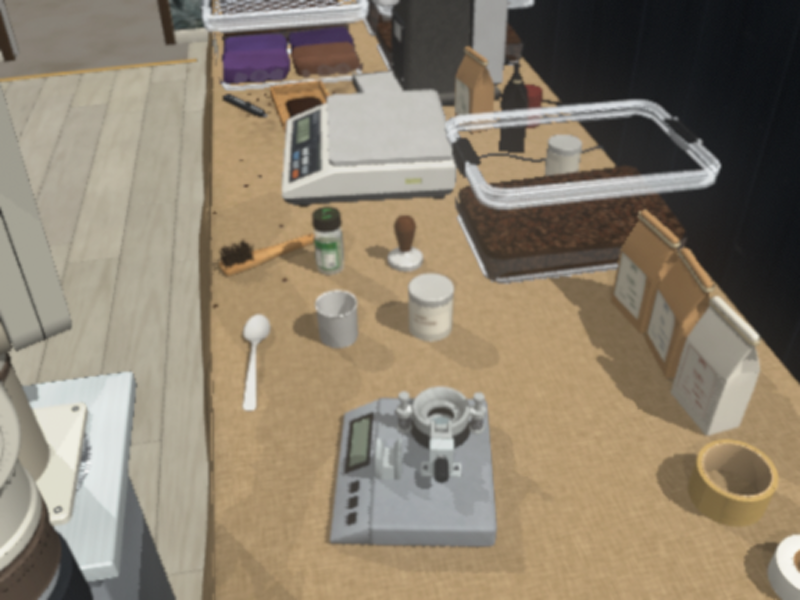

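```bash
cat > fit.py <<'E'
from h import *
from scipy.optimize import minimize
def T(p,q): 
    c,s=np.cos(p[2]),np.sin(p[2]);q=np.atleast_2d(q);return np.c_[p[0]+c*q[:,0]-s*q[:,1],p[1]+s*q[:,0]+c*q[:,1],q[:,2]]
def box(x0,x1,y0,y1,z0,z1): return np.array([[x,y,z] for x in(x0,x1) for y in(y0,y1) for z in(z0,z1)])/1e3
a=np.linspace(0,2*np.pi,40)
def cyl(x,y,r,z0,z1): return np.array([[x+r*np.cos(t),y+r*np.sin(t),z] for t in a for z in(z0,z1)])/1e3
def mask(c,parts,S=4):
    m=np.zeros((384*S,512*S),np.uint8)
    for P in parts:
        h=cv2.convexHull(np.array([proj(c,p) for p in P]).astype(np.float32))
        cv2.fillConvexPoly(m,np.round((h+.5)*S).astype(np.int32),1)
    return cv2.resize(m.astype(np.float32),(512,384),interpolation=cv2.INTER_AREA)
E
python3 - <<'E'
from fit import *
top,side=camera("top"),camera("side")
def best(q,c,near):
    L=[r for r in silhouettes(q,c)];
    for r in L:
        b=r["bbox"]; 
        if abs((b[0]+b[2])/2-near[0])<20 and abs((b[1]+b[3])/2-near[1])<20: return r["region"].astype(np.float32)
    print("missing",q)
M={}
M[0]=best("meter",top,(366,195));M[1]=best("meter",side,(266,300))
H=np.vstack([box(-75,65,-100,100,0,40)]);F=np.vstack([box(-118,-75,-100,100,0,14),box(-76,-75,-100,100,0,40)])
R=[cyl(5,46,34,58,78),cyl(-39,46,6,40,96),cyl(49,46,6,40,96)]
# does meter mask include ring? use base only, ignore zone above
def cost(p):
    e=0
    for c,m in((top,M[0]),(side,M[1])):
        w=1-mask(c,[T(p,x) for x in R],1)
        e+=(abs(mask(c,[T(p,H),T(p,F)])-m)*w).sum()
    return e
best_=None
p0=onz(top,366,192,.02);
for y in(-.15,0,.15):
    r=minimize(cost,[p0[0],p0[1],y],method="Nelder-Mead",options=dict(initial_simplex=[[p0[0],p0[1],y],[p0[0]+.02,p0[1],y],[p0[0],p0[1]+.02,y],[p0[0],p0[1],y+.1]],maxiter=120))
    print(r.x.round(4),r.fun); best_=r if best_ is None or r.fun<best_.fun else best_
p=best_.x;np.save("meter.npy",p)
# jar
for n,c,z in(("top",top,.105),("side",side,.05)):
    for q in("sample_jar","tamper","dosing_cup","sample_tin"):
        for r in silhouettes(q,c):
            y,x=np.nonzero(r["region"]);print(n,q,round(r["conf"],2),r["bbox"],onz(c,x.mean(),y.mean(),.04).round(3))
def draw(c,crop,name):
    im=cv2.resize(c["image"][:,:,::-1],None,fx=6,fy=6,interpolation=cv2.INTER_CUBIC).copy()
    def pl(P,col,cl=True): cv2.polylines(im,[np.round((np.array([proj(c,q) for q in T(p,np.array(P)/1e3)])+.5)*6).astype(np.int32)],cl,col,1)
    pl([[-75,-100,40],[65,-100,40],[65,100,40],[-75,100,40]],(0,0,255))
    pl([[5+34*np.cos(t),46+34*np.sin(t),78] for t in a],(0,255,0))
    for x in(-39,49): pl([[x,46,40],[x,46,96]],(255,0,0),False)
    x0,y0,x1,y1=[v*6 for v in crop];return im[y0:y1,x0:x1]
A=draw(top,(306,136,428,252),0);B=draw(side,(206,240,328,352),0)
h=min(A.shape[0],B.shape[0]);I=np.hstack([A[:h],B[:h]]);cv2.imwrite("pics/fit.png",cv2.resize(I,(800,int(h*800/I.shape[1]))))
E
```

```text
[ 0.5288 -0.1095 -0.2277] 923.8125
[ 0.5287 -0.1091 -0.2252] 917.1875
[ 0.5285 -0.1094 -0.2277] 913.6875
top sample_jar 0.83 [127.4, 210.7, 162.5, 234.8] [0.457 0.351 0.04 ]
top sample_jar 0.7 [215.2, 207.7, 246.8, 239.2] [0.449 0.174 0.04 ]
top tamper 0.58 [136.6, 149.5, 168.4, 179.8] [0.577 0.331 0.04 ]
top dosing_cup 0.65 [215.5, 208.4, 246.3, 240.2] [0.449 0.174 0.04 ]
top sample_tin 0.73 [217.0, 139.0, 249.3, 176.1] [0.585 0.165 0.04 ]
side sample_jar 0.7 [197.9, 133.0, 217.5, 172.2] [0.457 0.367 0.04 ]
side sample_jar 0.55 [209.9, 249.5, 322.6, 347.4] [ 0.499 -0.131  0.04 ]
side dosing_cup 0.75 [200.1, 182.2, 229.4, 223.4] [0.446 0.166 0.04 ]
side sample_tin 0.86 [262.7, 173.1, 292.2, 218.0] [0.583 0.165 0.04 ]
```

View pics/fit.png

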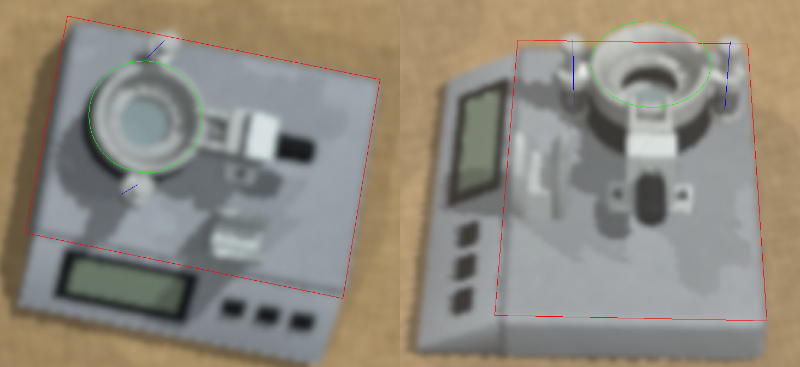

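```bash
cat > m2.py <<'E'
from fit import *
p=np.load("meter.npy");cams=[camera("top"),camera("side")]
def nm(f,x0,s): 
    x0=np.array(x0,float);r=minimize(f,x0,method="Nelder-Mead",options=dict(initial_simplex=[x0]+[x0+np.eye(len(x0))[i]*s[i] for i in range(len(x0))],maxiter=150,xatol=1e-4,fatol=.1));return r.x,r.fun
# ridge/edge chamfer on meter
for c,n in zip(cams,("top","side")):
    g=cv2.GaussianBlur(c["image"],(0,0),.8);e=cv2.Canny(g,30,80);D=cv2.distanceTransform(255-e,cv2.DIST_L2,5)
    L=lambda A,B,k=40:[np.array(A)+(np.array(B)-A)*t for t in np.linspace(.03,.97,k)]
    pts=L([-75,-100,40],[65,-100,40])+L([65,-100,40],[65,100,40])+L([65,100,40],[-75,100,40])+[[5+34*np.cos(t),46+34*np.sin(t),78] for t in a]
    pts+= L([-75,-100,0],[65,-100,0]) if n=="side" else L([-75,100,0],[65,100,0])
    pts=np.array(pts)/1e3
    def f(q):
        u=np.array([proj(c,x) for x in T(q,pts)]).astype(np.float32)
        d=cv2.remap(D,u[:,:1].copy(),u[:,1:].copy(),cv2.INTER_LINEAR);return np.minimum(d,4).mean()*100
    x,v=nm(f,p,[.006,.006,.03]);print(n,"meter",x.round(4),round(v/100,2))
    # dark grip
    pm=np.load("meter.npy")
    guess=proj(c,T(pm,np.array([[5,-45,69]])/1e3)[0]);
    v=c["image"].max(2).astype(float);X,Y=np.meshgrid(range(512),range(384))
    win=(abs(X-guess[0])<22)&(abs(Y-guess[1])<22)
    d=((v<75)&win).astype(np.uint8);k,lab,st,ce=cv2.connectedComponentsWithStats(d);
    o=sorted(range(1,k),key=lambda i:-st[i,4])[:3];print([ (st[i].tolist(),ce[i].round(1).tolist()) for i in o],guess.round(1))
    G=(lab==o[0]).astype(np.float32)
    def gc(q):
        P=np.array([[q[0]+1e3*0+8*np.cos(t),y,69+8*np.sin(t)] for t in a for y in(q[1]-12.5,q[1]+12.5)])/1e3
        return abs(mask(c,[T(pm,P)])-G).sum()
    print("grip centre in meter frame",*nm(gc,[5,-45],[4,4]), )
    for r in silhouettes("sample_jar",c):
        b=r["bbox"];w=onz(c,(b[0]+b[2])/2,(b[1]+b[3])/2,.05)
        if abs(w[1]-.36)<.05:
            m=r["region"].astype(np.float32)
            h=lambda q:abs(mask(c,[np.vstack([cyl(q[0]*1e3,q[1]*1e3,22,0,84)]),cyl(q[0]*1e3,q[1]*1e3,22.5,84,105)])-m).sum()
            print("jar",*nm(h,[.457,.36],[.01,.01]))
    V=np.array(c["view"])
E
python3 m2.py
```

```text
top meter [ 0.5258 -0.1136 -0.2203] 0.96
[([391, 178, 10, 7, 61], [395.5, 181.1])] [393.9 180.9]
grip centre in meter frame [  5.5390625  -47.71484375] 56.6875
jar [0.45649979 0.34595925] 28.1875
side meter [ 0.5268 -0.1129 -0.2242] 0.99
[([279, 294, 7, 14, 94], [282.0, 300.5]), ([265, 279, 9, 7, 46], [269.9, 281.4]), ([291, 279, 8, 6, 27], [294.0, 280.7])] [282.  300.1]
grip centre in meter frame [  5.55853271 -42.93386841] 57.3125
jar [0.45545825 0.34735779] 57.3125
```

Request:
drive_tool --increments '[[[28,27,0],[0,0,6.4],0.45],[[28,27,0],[0,0,6.4],0.45],[[28,27,0],[0,0,6.4],0.45],[[28,27,0],[0,0,6.4],0.45],[[28,27,0],[0,0,6.4],0.45],[[28,27,0],[0,0,6.4],0.45],[[28,27,0],[0,0,6.4],0.45],[[28,27,0],[0,0,6.4],0.45]]'

```text
clock: 2.47
eef_pos: [0.4434, -0.2323, 0.2315]
tool_rot: [0.78, 0.625, 0.0, 0.0]
ft_force: [1.1, -1.2, -0.1]
grip_width: 0.0384
grasp_force: 0.0
```

Request:
drive_tool --increments '[[[27,26,0],[0,0,0],0.45],[[27,26,0],[0,0,0],0.45],[[27,26,0],[0,0,0],0.45],[[0,0,-40],[0,0,0],0.45],[[0,0,-40],[0,0,0],0.45],[[0,0,0],[0,0,0],0.45]]'

```text
clock: 2.97
eef_pos: [0.5175, -0.153, 0.143]
tool_rot: [0.782, 0.624, -0.005, -0.007]
ft_force: [-1.9, 0.1, -2.9]
grip_width: 0.0385
grasp_force: 0.0
```

```bash
cat > s.py <<'E'
from h import *
from scipy.spatial.transform import Rotation as R
o=get_obs();r=R.from_quat(o["tool_rot"]).as_matrix();print(o["clock"],o["eef_pos"].round(4),"yaxis",np.degrees(np.arctan2(r[1,1],r[0,1])).round(2),"z",r[:,2].round(3),o["grip_width"],o["joint_pos"].round(2),o["ft_force"].round(1))
E
python3 s.py
```

```text
2.9667 [ 0.5175 -0.153   0.143 ] yaxis -12.8 z [-0.016  0.005 -1.   ] 0.038541066120998224 [-0.29  0.38 -0.03  1.17 -0.    1.51] [-1.9  0.1 -2.9]
```

Request:
drive_tool --increments '[[[0,0,0],[0,0,0],0.45],[[0,0,0],[0,0,0],0.45]]'

```text
clock: 3.13
eef_pos: [0.5242, -0.1564, 0.1531]
tool_rot: [0.782, 0.623, 0.001, 0.001]
ft_force: [0.9, -0.4, -0.8]
grip_width: 0.0384
grasp_force: 0.0
```

Run:
```python
from h import *
c=camera("side");o=get_obs();print(o["eef_pos"].round(4))
A=cv2.resize(c["image"][200:340,200:340,::-1],(590,590),interpolation=cv2.INTER_CUBIC)
cv2.imwrite("pics/above.png",A)
```

```text
[ 0.525  -0.1568  0.1541]
```

View pics/above.png

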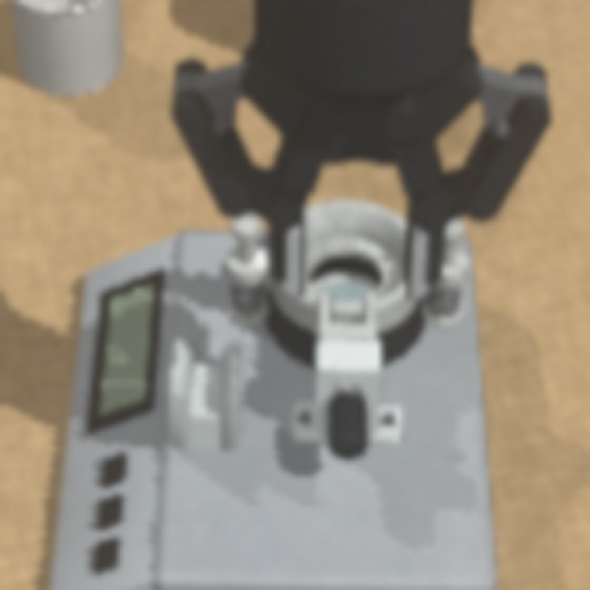

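The side view shows the open fingers (inner pads at x≈303 and 410 in the crop) above and astride the pin's grip (348, 425). I descend and close.

Request:
drive_tool --increments '[[[0,0,-35],[0,0,0],0.45],[[0,0,-35],[0,0,0],0.45],[[0,0,-20],[0,0,0],0.45],[[0,0,-12],[0,0,0],0.45],[[0,0,0],[0,0,0],0.45],[[0,0,0],[0,0,0],0.45]]'

```text
clock: 3.68
eef_pos: [0.5248, -0.1568, 0.0513]
tool_rot: [0.782, 0.623, 0.001, 0.001]
ft_force: [-0.8, -0.8, -0.5]
grip_width: 0.0387
grasp_force: 0.0
```

```bash
python3 s.py
python3 - <<'E'
from h import *
A=[]
for n,(x,y) in(("side",(210,230)),("top",(320,120))):
    c=camera(n);A.append(cv2.resize(c["image"][y:y+100,x:x+100,::-1],(400,400),interpolation=cv2.INTER_CUBIC))
cv2.imwrite("pics/grip.png",np.hstack(A))
E
```

```text
3.6833 [ 0.5248 -0.1568  0.0513] yaxis -12.97 z [ 0.003 -0.001 -1.   ] 0.03868416956482519 [-0.29  0.47 -0.15  0.94  0.    1.51] [-0.8 -0.8 -0.5]
```

View pics/grip.png

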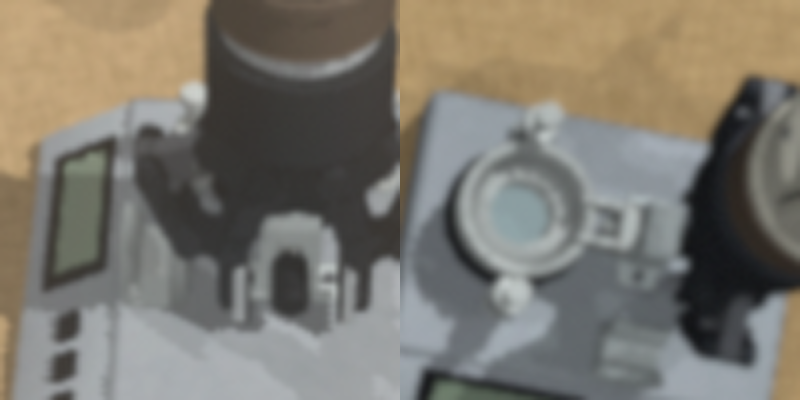

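The pads (x≈240 and 345 in the left crop) stand on either side of the black grip (290), so the grip is centred. I close.

Request:
drive_tool --increments '[[[0,0,0],[0,0,0],0],[[0,0,0],[0,0,0],0],[[0,0,0],[0,0,0],0],[[0,0,0],[0,0,0],0],[[0,0,0],[0,0,0],0]]'

```text
clock: 4.2
eef_pos: [0.5244, -0.1563, 0.0509]
tool_rot: [0.782, 0.623, 0.001, 0.001]
ft_force: [-1.7, -0.8, 5.7]
grip_width: 0.0139
grasp_force: 58.2
```

Request:
drive_tool --increments '[[[-1.3,-5.9,0],[0,0,0],0],[[-2.2,-9.8,0],[0,0,0],0],[[-2.2,-9.8,0],[0,0,0],0],[[0,0,0],[0,0,0],0]]'

```text
clock: 4.53
eef_pos: [0.5177, -0.1838, 0.0499]
tool_rot: [0.783, 0.622, -0.0, 0.001]
ft_force: [-0.3, -3.4, 4.9]
grip_width: 0.0139
grasp_force: 58.2
```

Request:
drive_tool --increments '[[[-2.2,-9.8,0],[0,0,0],0],[[-2.2,-9.8,0],[0,0,0],0],[[0,0,0],[0,0,0],0],[[0,0,20],[0,0,0],0],[[0,0,10],[0,0,0],0],[[0,0,0],[0,0,0],0],[[0,0,0],[0,0,0],0]]'

```text
clock: 5.12
eef_pos: [0.5137, -0.2012, 0.0797]
tool_rot: [0.782, 0.623, 0.0, 0.001]
ft_force: [0.2, -0.6, -1.4]
grip_width: 0.0137
grasp_force: 58.3
```

```bash
python3 s.py
python3 - <<'E'
from h import *
A=[]
for n,(x,y) in(("side",(210,230)),("top",(340,130))):
    c=camera(n);A.append(cv2.resize(c["image"][y:y+100,x:x+100,::-1],(400,400),interpolation=cv2.INTER_CUBIC))
cv2.imwrite("pics/out.png",np.hstack(A))
E
```

```text
5.1167 [ 0.5137 -0.2012  0.0797] yaxis -12.92 z [ 0.001 -0.001 -1.   ] 0.013687835275050847 [-0.37  0.45 -0.11  1.01 -0.    1.42] [ 0.2 -0.6 -1.4]
```

View pics/out.png

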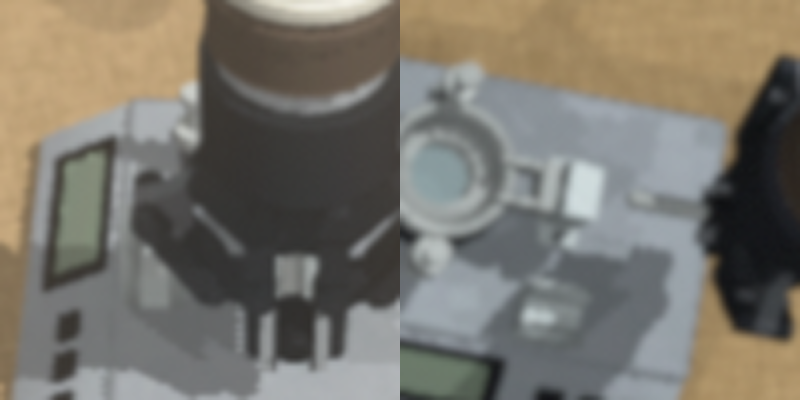

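Run:
```python
from fit import *
c=camera("top");s=camera("side");o=get_obs()
p=np.array([.5265,-.113,-.2225])
inv=lambda w:(np.array([[np.cos(p[2]),np.sin(p[2])],[-np.sin(p[2]),np.cos(p[2])]])@(w[:2]-p[:2])*1e3).round(1)
tip=onz(c,397,179.3,.098);print("tip",tip.round(4),inv(tip),"tcp",inv(o["eef_pos"]))
for u,v in((378,209.3),(378,207)):print("block",inv(onz(c,u,v,.07)))
print("side",inv(onz(s,248,293,.065)))
ims=[]
for cc,(x,y) in((c,(345,170)),(s,(220,260))):
    im=cv2.resize(cc["image"][y:y+60,x:x+60,::-1],(400,400),interpolation=cv2.INTER_CUBIC)
    for yy,col in((-40,(0,0,255)),(-28,(0,255,0))):
        for z in(78,40):
            P=np.array([[-54+dx*14.5,yy+dy*14,z] for dx,dy in((-1,-1),(1,-1),(1,1),(-1,1))])/1e3
            q=np.array([proj(cc,w) for w in T(p,P)]);q=np.round((q+.5-[x,y])*400/60).astype(np.int32);cv2.polylines(im,[q],True,col,1)
    ims.append(im)
cv2.imwrite("pics/blk.png",np.hstack(ims))
```

```text
tip [ 0.5227 -0.1525  0.098 ] [  5.  -39.3] tcp [  5.8 -88.5]
block [-56.2 -19.4]
block [-51.7 -18.6]
side [-53.9 -22.9]
```

View pics/blk.png

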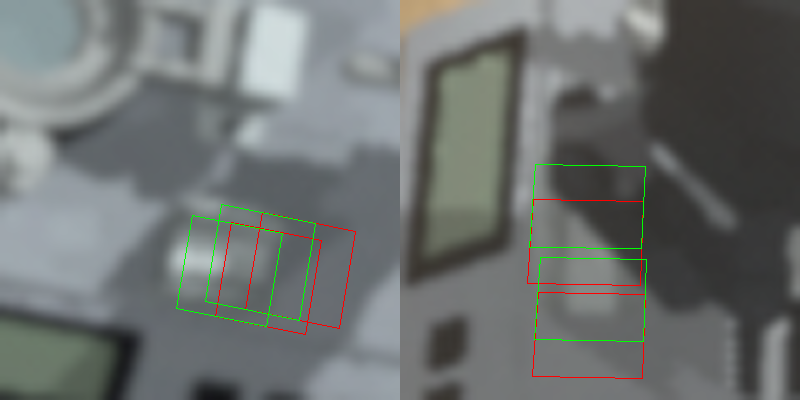

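Request:
drive_tool --increments '[[[-28.4,6.4,0],[0,0,0],0],[[-28.4,6.4,0],[0,0,0],0],[[4.2,18.4,0],[0,0,0],0],[[4.2,18.4,0],[0,0,0],0],[[0,0,0],[0,0,0],0],[[0,0,0],[0,0,0],0],[[0,0,0],[0,0,0],0]]'

```text
clock: 5.9
eef_pos: [0.4648, -0.1515, 0.0791]
tool_rot: [0.782, 0.623, -0.0, 0.0]
ft_force: [0.3, -0.1, -0.6]
grip_width: 0.0135
grasp_force: 58.5
```

```bash
python3 s.py
python3 - <<'E'
from fit import *
p=np.array([.5265,-.113,-.2225]);o=get_obs()
print((np.array([[np.cos(p[2]),np.sin(p[2])],[-np.sin(p[2]),np.cos(p[2])]])@(o["eef_pos"][:2]-p[:2])*1e3).round(1))
A=[]
for n,(x,y,w) in(("side",(210,250,80)),("top",(345,165,80))):
    c=camera(n);A.append(cv2.resize(c["image"][y:y+w,x:x+w,::-1],(400,400),interpolation=cv2.INTER_CUBIC))
cv2.imwrite("pics/over.png",np.hstack(A))
E
```

```text
5.9 [ 0.4648 -0.1515  0.0791] yaxis -12.89 z [-0. -0. -1.] 0.013521404694857672 [-0.31  0.34 -0.28  0.95 -0.    1.48] [ 0.3 -0.1 -0.6]
[-51.7 -51.2]
```

View pics/over.png

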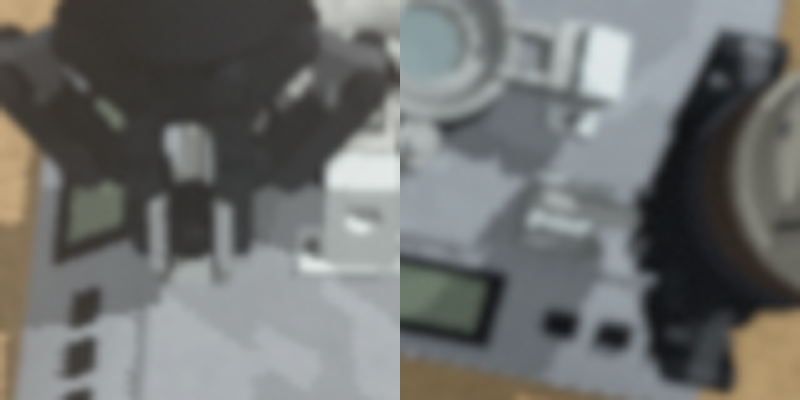

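The pin is held level above the keeper block (right crop, block around (560, 215)). I correct by 0.8 mm and lower it while watching the force.

Request:
drive_tool --increments '[[[-0.8,0.2,-8],[0,0,0],0],[[0,0,-6],[0,0,0],0],[[0,0,-4],[0,0,0],0],[[0,0,-4],[0,0,0],0],[[0,0,0],[0,0,0],0]]'

```text
clock: 6.42
eef_pos: [0.463, -0.151, 0.056]
tool_rot: [0.782, 0.623, -0.001, -0.001]
ft_force: [-0.6, 0.4, -1.1]
grip_width: 0.0137
grasp_force: 58.5
```

Request:
drive_tool --increments '[[[0,0,-3],[0,0,0],0],[[0,0,-3],[0,0,0],0],[[0,0,0],[0,0,0],0]]'

```text
clock: 6.67
eef_pos: [0.4637, -0.1511, 0.0508]
tool_rot: [0.782, 0.623, -0.0, -0.0]
ft_force: [-0.1, 0.4, 0.3]
grip_width: 0.0139
grasp_force: 58.5
```

Request:
drive_tool --increments '[[[0,0,-1],[0,0,0],0],[[0,0,0],[0,0,0],0]]'

```text
clock: 6.83
eef_pos: [0.464, -0.1511, 0.0503]
tool_rot: [0.782, 0.623, 0.0, 0.0]
ft_force: [0.2, -0.2, -0.9]
grip_width: 0.0137
grasp_force: 58.5
```

Request:
drive_tool --increments '[[[0,0,-1],[0,0,0],0],[[0,0,-1],[0,0,0],0],[[0,0,0],[0,0,0],0],[[0,0,0],[0,0,0],0]]'

```text
clock: 7.17
eef_pos: [0.4643, -0.1512, 0.0487]
tool_rot: [0.782, 0.623, 0.0, 0.0]
ft_force: [-0.9, -0.4, 2.6]
grip_width: 0.0136
grasp_force: 58.9
```

Request:
drive_tool --increments '[[[0,0,0],[0,0,0],0.25],[[0,0,0],[0,0,0],0.35],[[0,0,0],[0,0,0],0.42],[[0,0,0],[0,0,0],0.42]]'

```text
clock: 7.5
eef_pos: [0.4638, -0.1511, 0.0481]
tool_rot: [0.782, 0.623, -0.0, -0.0]
ft_force: [-0.8, 0.2, -0.2]
grip_width: 0.0355
grasp_force: 0.0
```

Request:
drive_tool --increments '[[[0,0,10],[0,0,0],0.42],[[0,0,25],[0,0,0],0.42],[[0,0,40],[0,0,0],0.42],[[0,0,40],[0,0,0],0.6],[[-10,35,20],[0,0,7],0.8],[[0,40,0],[0,0,7],1],[[0,40,0],[0,0,7],1],[[0,40,0],[0,0,7],1]]'

```text
clock: 8.17
eef_pos: [0.4542, 0.005, 0.1851]
tool_rot: [0.606, 0.795, 0.001, 0.001]
ft_force: [1.4, -0.8, -0.7]
grip_width: 0.0855
grasp_force: 0.0
```

```bash
python3 s.py
python3 - <<'E'
from fit import *
A=[]
for n,(x,y,w) in(("side",(220,255,60)),("top",(350,165,60))):
    c=camera(n);A.append(cv2.resize(c["image"][y:y+w,x:x+w,::-1],(400,400),interpolation=cv2.INTER_CUBIC))
cv2.imwrite("pics/parked.png",np.hstack(A))
E
```

```text
8.1667 [0.4542 0.005  0.1851] yaxis 15.33 z [ 0.003  0.    -1.   ] 0.0854917707255778 [ 0.01  0.18 -0.2   1.19  0.    1.31] [ 1.4 -0.8 -0.7]
```

View pics/parked.png

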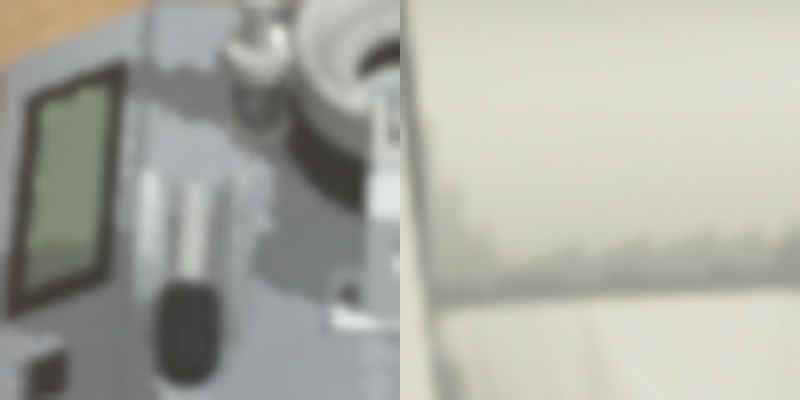

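The pin lies in the notch: shank in the slot at (195, 230), grip at (190, 330) in the left crop. Next is the jar.

Request:
drive_tool --increments '[[[0,38,0],[0,0,6.9],1],[[0,38,0],[0,0,6.9],1],[[0,38,0],[0,0,6.9],1],[[0,38,0],[0,0,6.9],1],[[0,38,0],[0,0,6.9],1],[[0,38,0],[0,0,6.9],1],[[0,38,0],[0,0,6.9],1],[[0,38,0],[0,0,6.9],1]]'

```text
clock: 8.93
eef_pos: [0.4541, 0.309, 0.1839]
tool_rot: [0.169, 0.986, -0.0, 0.0]
ft_force: [0.5, 0.1, -1.1]
grip_width: 0.0857
grasp_force: 0.0
```

Request:
drive_tool --increments '[[[2,36,0],[0,0,6.8],1],[[0,0,0],[0,0,0],1],[[0,0,0],[0,0,0],1],[[0,0,0],[0,0,0],1]]'

```text
clock: 9.27
eef_pos: [0.456, 0.343, 0.1832]
tool_rot: [0.113, 0.994, -0.001, -0.0]
ft_force: [0.4, -0.7, -0.1]
grip_width: 0.0851
grasp_force: 0.0
```

```bash
python3 s.py
python3 - <<'E'
from fit import *
p=np.array([.5265,-.113,-.2225]);q=T(p,np.array([[-54.5,-52,69]])/1e3)[0]
inv=lambda w:(np.array([[np.cos(p[2]),np.sin(p[2])],[-np.sin(p[2]),np.cos(p[2])]])@(w[:2]-p[:2])*1e3).round(1)
X,Y=np.meshgrid(range(512),range(384))
for n in("top","side"):
    c=camera(n);g=proj(c,q);d=((c["image"].max(2)<75)&(abs(X-g[0])<14)&(abs(Y-g[1])<14)).astype(np.uint8)
    k,l,st,ce=cv2.connectedComponentsWithStats(d)
    for i in range(1,k):
        if st[i,4]>25: print(n,st[i],inv(onz(c,*ce[i],.0675)))
    for r in silhouettes("sample_jar",c): print(n,r["conf"],r["bbox"])
E
```

```text
9.2667 [0.456  0.343  0.1832] yaxis 77.0 z [-0.001 -0.001 -1.   ] 0.08513910987303366 [ 0.65  0.4   0.11  1.28 -0.    0.87] [ 0.4 -0.7 -0.1]
top [388 207  12   8  71] [-52.9 -51.3]
side [244 298   8  14 104] [-53.5 -50.9]
side 0.64 [198.8, 131.8, 221.1, 172.7]
```

Request:
drive_tool --increments '[[[0,3.5,-40],[0,0,0],1],[[0,0,-40],[0,0,0],1],[[0,0,-30],[0,0,0],1],[[0,0,-20],[0,0,0],1],[[0,0,-7],[0,0,0],1],[[0,0,0],[0,0,0],1],[[0,0,0],[0,0,0],1]]'

```text
clock: 10.05
eef_pos: [0.4567, 0.3472, 0.0473]
tool_rot: [0.113, 0.994, 0.0, 0.0]
ft_force: [-0.5, -0.2, 0.9]
grip_width: 0.0854
grasp_force: 0.0
```

Request:
drive_tool --increments '[[[0,0,0],[0,0,0],0.7],[[0,0,0],[0,0,0],0.5],[[0,0,0],[0,0,0],0.3],[[0,0,0],[0,0,0],0.3],[[0,0,0],[0,0,0],0.3],[[0,0,0],[0,0,0],0.3]]'

```text
clock: 10.55
eef_pos: [0.4569, 0.3479, 0.0481]
tool_rot: [0.112, 0.994, 0.001, 0.001]
ft_force: [-1.0, -1.1, 4.1]
grip_width: 0.0434
grasp_force: 58.6
```

Request:
drive_tool --increments '[[[0,0,20],[0,0,0],0.3],[[0,0,40],[0,0,0],0.3],[[0,0,40],[0,0,0],0.3],[[0,0,25],[0,0,0],0.3],[[0,0,0],[0,0,0],0.3],[[0,0,0],[0,0,0],0.3]]'

```text
clock: 11.05
eef_pos: [0.4571, 0.3483, 0.1738]
tool_rot: [0.112, 0.994, 0.002, 0.002]
ft_force: [-0.2, -0.7, -1.7]
grip_width: 0.0437
grasp_force: 59.2
```

```bash
python3 s.py
cat > jar.py <<'E'
from fit import *
def nm(f,x0,s): 
    x0=np.array(x0,float);r=minimize(f,x0,method="Nelder-Mead",options=dict(initial_simplex=[x0]+[x0+np.eye(len(x0))[i]*s[i] for i in range(len(x0))],maxiter=150));return r.x.round(4),round(r.fun,2)
p=np.array([.5265,-.113,-.2225]);a60=np.linspace(0,2*np.pi,72,endpoint=False)
for n in("top","side"):
    c=camera(n);g=c["image"].max(2).astype(np.float32)
    # ring: outer & bore circles as gradient maxima
    gx=cv2.GaussianBlur(g,(0,0),.7)
    G=cv2.magnitude(cv2.Sobel(gx,cv2.CV_32F,1,0),cv2.Sobel(gx,cv2.CV_32F,0,1))
    def f(q):
        P=[[q[0]+r*np.cos(t),q[1]+r*np.sin(t),z] for r,z in((.034,.078),(.0295,.078),(.0245,.064)) for t in a60]
        u=np.array([proj(c,w) for w in P],np.float32);v=cv2.remap(G,u[:,:1].copy(),u[:,1:].copy(),cv2.INTER_LINEAR);return -np.minimum(v,150).mean()
    L=[]
    for s in((0,0),(.003,.003),(-.003,.003),(.003,-.003),(-.003,-.003)):
        L.append(nm(f,[.5415+s[0],-.0692+s[1]],[.003,.003]))
    print(n,"ring",sorted(L,key=lambda t:t[1])[:3])
E
python3 jar.py
```

```text
11.05 [0.4571 0.3483 0.1738] yaxis 77.09 z [ 0.004  0.003 -1.   ] 0.04372814264540589 [0.65 0.41 0.1  1.25 0.   0.88] [-0.2 -0.7 -1.7]
top ring [(array([ 0.54  , -0.0661]), np.float64(-100.51)), (array([ 0.54  , -0.0661]), np.float64(-100.51)), (array([ 0.5387, -0.0614]), np.float64(-96.71))]
side ring [(array([ 0.5452, -0.0825]), np.float64(-96.26)), (array([ 0.5452, -0.0825]), np.float64(-96.26)), (array([ 0.5359, -0.0661]), np.float64(-78.97))]
```

Request:
drive_tool --increments '[[[3,-17,0],[0,0,0],0.3],[[7,-34,0],[0,0,0],0.3],[[7,-34,0],[0,0,0],0.3],[[7,-34,0],[0,0,0],0.3],[[7,-34,0],[0,0,0],0.3],[[7,-34,0],[0,0,0],0.3],[[7,-34,0],[0,0,0],0.3],[[7,-34,0],[0,0,0],0.3]]'

```text
clock: 11.82
eef_pos: [0.5065, 0.0905, 0.1691]
tool_rot: [0.112, 0.994, -0.001, -0.002]
ft_force: [1.2, -0.0, 0.1]
grip_width: 0.0434
grasp_force: 59.2
```

Request:
drive_tool --increments '[[[7,-34,0],[0,0,0],0.3],[[7,-34,0],[0,0,0],0.3],[[7,-34,0],[0,0,0],0.3],[[7,-34,0],[0,0,0],0.3],[[5,-20,0],[0,0,0],0.3],[[0,-5,0],[0,0,0],0.3],[[0,0,0],[0,0,0],0.3],[[0,0,0],[0,0,0],0.3]]'

```text
clock: 12.48
eef_pos: [0.5398, -0.0681, 0.1697]
tool_rot: [0.113, 0.994, 0.0, -0.002]
ft_force: [-0.3, 0.4, -0.7]
grip_width: 0.0435
grasp_force: 59.2
```

```bash
python3 s.py
```

```text
12.4833 [ 0.5398 -0.0681  0.1697] yaxis 77.07 z [-0.003  0.001 -1.   ] 0.04347520282300168 [-0.13  0.36  0.01  1.22  0.    0.1 ] [-0.3  0.4 -0.7]
```

Request:
drive_tool --increments '[[[3,0,-15],[0,0,0],0.3],[[0,0,-12],[0,0,0],0.3],[[0,0,0],[0,0,0],0.3],[[0,0,0],[0,0,0],0.3]]'

```text
clock: 12.82
eef_pos: [0.5428, -0.067, 0.1434]
tool_rot: [0.111, 0.994, 0.0, -0.002]
ft_force: [-0.4, -0.2, -0.3]
grip_width: 0.0435
grasp_force: 59.2
```

```bash
python3 s.py
python3 - <<'E'
from fit import *
o=get_obs();e=o["eef_pos"];A=[]
for n,(x,y,w) in(("side",(240,190,100)),("top",(320,120,100))):
    c=camera(n);im=cv2.resize(c["image"][y:y+w,x:x+w,::-1],(400,400),interpolation=cv2.INTER_CUBIC)
    for (cx,cy,r,z,col) in((e[0],e[1],.022,e[2]-.048,(0,0,255)),(.5428,-.068,.034,.078,(0,255,0))):
        q=np.array([proj(c,[cx+r*np.cos(t),cy+r*np.sin(t),z]) for t in a]);cv2.polylines(im,[np.round((q+.5-[x,y])*4).astype(np.int32)],True,col,1)
    A.append(im)
cv2.imwrite("pics/jar.png",np.hstack(A))
E
```

```text
12.8167 [ 0.5428 -0.067   0.1434] yaxis 77.22 z [-0.003  0.001 -1.   ] 0.04351089656667418 [-0.12  0.39 -0.02  1.16  0.    0.1 ] [-0.4 -0.2 -0.3]
```

View pics/jar.png

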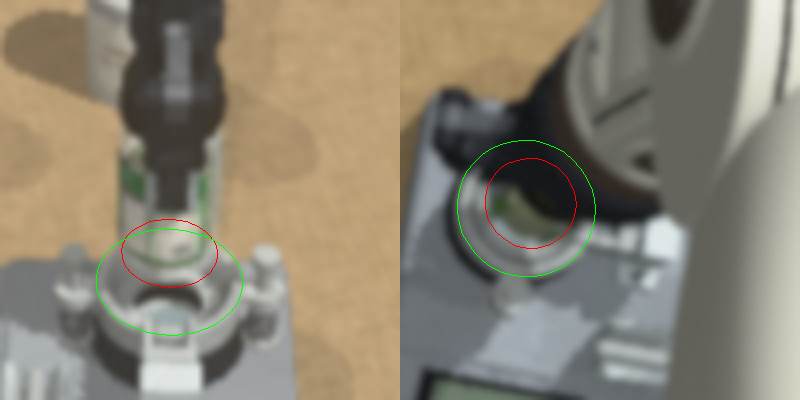

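Left crop: the jar (120–220) is centred over the ring (95–243). I lower by feel; first contact should come at TCP z ≈ 0.112.

Request:
drive_tool --increments '[[[0,-0.5,-10],[0,0,0],0.3],[[0,0,-6],[0,0,0],0.3],[[0,0,-5],[0,0,0],0.3],[[0,0,-3],[0,0,0],0.3],[[0,0,0],[0,0,0],0.3]]'

```text
clock: 13.33
eef_pos: [0.5432, -0.0691, 0.1192]
tool_rot: [0.113, 0.994, 0.0, -0.001]
ft_force: [-0.7, -0.5, -1.6]
grip_width: 0.0435
grasp_force: 59.2
```

Request:
drive_tool --increments '[[[0,0,-2],[0,0,0],0.3],[[0,0,-2],[0,0,0],0.3],[[0,0,-1],[0,0,0],0.3],[[0,0,0],[0,0,0],0.3],[[0,0,0],[0,0,0],0.3]]'

```text
clock: 13.75
eef_pos: [0.5441, -0.0692, 0.1154]
tool_rot: [0.112, 0.994, -0.0, 0.0]
ft_force: [-0.8, 0.1, -0.9]
grip_width: 0.0433
grasp_force: 59.2
```

Request:
drive_tool --increments '[[[0,0,-2],[0,0,0],0.3],[[0,0,-2],[0,0,0],0.3],[[0,0,0],[0,0,0],0.3],[[0,0,0],[0,0,0],0.3]]'

```text
clock: 14.08
eef_pos: [0.5443, -0.0691, 0.1117]
tool_rot: [0.112, 0.994, -0.0, 0.0]
ft_force: [-0.7, -0.4, 2.4]
grip_width: 0.0436
grasp_force: 59.4
```

Request:
drive_tool --increments '[[[0,0,-3],[0,0,0],0.3],[[0,0,-3],[0,0,0],0.3],[[0,0,-3],[0,0,0],0.3],[[0,0,-2],[0,0,0],0.3],[[0,0,0],[0,0,0],0.3],[[0,0,0],[0,0,0],0.3]]'

```text
clock: 14.58
eef_pos: [0.5444, -0.0692, 0.1012]
tool_rot: [0.112, 0.994, -0.0, 0.001]
ft_force: [-1.8, 0.4, 7.9]
grip_width: 0.0437
grasp_force: 59.9
```

Request:
drive_tool --increments '[[[0,0,-2],[0,0,0],0.3],[[0,0,-2],[0,0,0],0.3],[[0,0,0],[0,0,0],0.3],[[0,0,0],[0,0,0],0.3]]'

```text
clock: 14.92
eef_pos: [0.5445, -0.0692, 0.0976]
tool_rot: [0.112, 0.994, -0.0, 0.001]
ft_force: [-2.2, 0.2, 10.6]
grip_width: 0.0436
grasp_force: 60.0
```

Request:
drive_tool --increments '[[[0,0,-1],[0,0,0],0.3],[[0,0,-1],[0,0,0],0.3],[[0,0,0],[0,0,0],0.3],[[0,0,0],[0,0,0],0.3]]'

```text
clock: 15.25
eef_pos: [0.5446, -0.0693, 0.0969]
tool_rot: [0.113, 0.994, -0.0, 0.001]
ft_force: [-5.0, -0.6, 16.3]
grip_width: 0.0434
grasp_force: 60.7
```

Request:
drive_tool --increments '[[[0,0,-1],[0,0,0],0.3],[[0,0,0],[0,0,0],0.3],[[0,0,0],[0,0,0],0.3],[[0,0,0],[0,0,0],0.3],[[0,0,0],[0,0,0],0.3],[[0,0,0],[0,0,0],0.3],[[0,0,0],[0,0,0],0.3],[[0,0,0],[0,0,0],0.3]]'

```text
clock: 15.92
eef_pos: [0.5446, -0.0693, 0.0969]
tool_rot: [0.113, 0.994, -0.0, 0.002]
ft_force: [-6.8, 0.6, 22.3]
grip_width: 0.0434
grasp_force: 61.1
```

```bash
python3 s.py; python3 -c "
from workcell import job_done;print(job_done())"
```

```text
15.9167 [ 0.5446 -0.0693  0.0969] yaxis 77.08 z [ 0.004 -0.    -1.   ] 0.043419164117172206 [-0.13  0.43 -0.09  1.05 -0.    0.1 ] [-6.8  0.6 22.3]
the job is handed in; nothing more can be done
None
```

I handed the job in at about 16 s: the pin is parked and let go in the notch, and the arm is holding the jar pressed down in the ring, which reads as on its stop (about 22 N at the wrist, no further travel); no verdict came back.

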